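# Turn the wrench end for end onto its outline

## Robot

A 7-joint arm with a two-finger parallel gripper is mounted at the origin on the work surface. World frame = base frame: x ahead of the robot, y to its left, z up, the work surface at z = 0. Lengths are in m, angles in rad, forces in N, time in s.
With the tool pointing down it reaches from about 0.425 to 0.925 m from the base axis. Payload 6.8 kg.
Tool frame: the origin (TCP) lies on the centre line of the jaws, within the pads' length; the fingertips stand 19 mm ahead of it and the grasp point (between the pads) is the TCP (tcp_to_tips is the distance from the TCP to the fingertips, in m); x points along the fingers, y is the direction in which the jaws open and shut, and the axes are right-handed (so a half turn about x gives the same grasp; the last joint's range is limited). The gripper opens to 85 mm and grips with 20 to 120 N. Pads are 22 mm wide; open, the fingers measure 114 mm over their backs; the gripper's body (76 mm by 85 mm) begins 54 mm behind the grasp point. The pads swing forward as they close: fully open they stand 13 mm farther back than shut.
Start: joints at [-1.42, 0.477, 0.022, 1.555, -0.011, 1.109, -0.083], TCP at [0.173, 0.653, 0.25] pointing down, gripper open.
Joint ranges: [-2.96, 2.96], [-0.34, 2.1], [-1.41, 1.46], [0.24, 2.44], [-1.37, 4.51], [0.17, 1.92], [-2.96, 2.96]. Speed limits (rad/s): [2.39, 2.39, 3.14, 3.14, 3.14, 3.14, 3.14].

## Interface

Orientations are given as a unit quaternion [w, x, y, z].
In Python, from station import get_obs, read_camera, hand_in, spot_in, cut_out, tcp_to_tips gives the robot as it stands.
- The arm moves only by the shell command python3 -m jog 'ROWS' [FORCE]. ROWS is JSON, a list of rows, each an object of numbers: "gripper": the closure, from 0 (fully open) to 1 (shut); "dx", "dy", "dz": the shift along the world's x, y, z in m; "rx", "ry", "rz": the turn, a rotation vector about the world's x, y, z in degrees. In form: [{"gripper": .., "dx": .., "dy": .., "dz": .., "rx": .., "ry": .., "rz": ..}, ...]. A call has 1 to 10 rows; each row is the pose to reach, as a shift and turn from the pose commanded when the call began; what a row does not reach only later rows make up. A row lasts 1/10 s, in which the tool goes at most 50 mm and 8.59 degrees, less where a joint would pass 70% of its speed; a pose out of reach is approached as far as the arm can. A call with a gripper value outside its range is refused whole. The fingers move at their own pace and stop on an object; FORCE is the grip in N (left out, the last holds). Time passes only in rows, so rows that repeat a pose let the fingers close. It gives the time, the measured TCP pose, the force and the opening at its end, in the units of the state.
- get_obs(): the state, without advancing time (a new reading comes with each control period).
- read_camera(name): name is "scene" or "top" or "wrist"; returns a dict with "pixels" (384x512x3 uint8, blue, green, red), "range_z" (384x512 float32, m along the optical axis (not along the pixel's ray), 0 where there is no reading), "camera_matrix" (3x3 intrinsics, pixels), "cam_to_world" (4x4, takes a point from camera to world coordinates). Camera axes: x right, y down, z forward; pixel columns grow to the right and rows downward; lengths in m; the calibration is good to about 2 mm. The wrist camera is an equidistant fisheye: a pixel r from the principal point sees the ray r / f radians off the axis. A picture is of the moment at which its call begins.
- hand_in(): hands the job in, once; it reports no verdict.
Trained networks look in the newest picture that a camera, given by its name, has taken for a name from the list of things; names that differ only in an ending like _2 or _b are one class to them, and where a whole thing is asked for, a point or a joint stands for the part that bears it (a point fixed in the world has none). Each returns a list of dicts, best first, with "conf" (0 to 1); they miss things now and then, are a little off and sometimes report something else, mostly with a low value. They report only what shows in the picture. A call takes as long as a camera call. They do not tell look-alikes from the thing itself.
- spot_in(camera, label): "box" ([centre column, centre row, width, height] in pixels, round what is visible of it).
- cut_out(camera, label): "mask" (384x512 bool, what is visible of it) and "box" ([centre column, centre row, width, height] in pixels, round what is visible of it).
The state is a dict: "t": time; "q": joint angles; "joint_vel": joint speeds; "joint_torque": joint torques, N m; "eef_pos": TCP position; "tool_rot": TCP orientation; "contact_force": force on the tool from outside, world axes, zero at the start; "torque": the same for the moment, N m; "gripper_width": opening from 0.0 (shut) to 1.0 (fully open).
Only numpy, scipy, OpenCV 4.12 (cv2) and the standard library are available. Lean on these libraries where they do the work, as an engineer would, in place of code of your own. Each camera call takes 0.05 s, during which the arm holds its last target. There are 200 camera calls.

## Task

The steel combination wrench has been left the wrong way round. Pick it up, turn it end for end and set it down gently, without dropping it, squarely on the yellow wrench outline painted on the black mat, ring end on the outline's ring and open jaw on the outline's jaw. Let go of it and leave the footpegs, the brake pedal and the bulb case where they lie.

Things in the scene. Friction and masses are not known exactly. Their poses are not given: they have to be found in the camera images.
- wrench: loose steel combination wrench lying flat on the white shelf top (height 0), 215 mm long, 0.22 kg; shank 14 mm wide, its faces 2 and 12 mm above what it lies on, gripped across the middle; heads 14 mm thick, 40 mm wide. Origin: midway between the head centres, on the underside. x points along the shank to the closed ring end (at the start roughly towards the robot), z up
- wrench_ring (a point): centre of the wrench's closed ring head, 85 mm from the wrench's middle, at half thickness (7 mm above the underside)
- wrench_jaw (a point): centre of the wrench's open jaw head, 85 mm from the wrench's middle the other way, at half thickness
- mat: fixed black rubber mat, 250 x 90 mm and 4 mm thick, flat on the white shelf top, painted with a yellow wrench outline of the wrench's size. Origin: centre of its underside. Its x axis runs along the outline to the outline's ring end (roughly away from the robot), z up
- mat_ring (a point): centre of the yellow ring of the outline, on the mat's top face, 85 mm from the mat's centre
- mat_jaw (a point): centre of the open jaw of the outline, on the mat's top face, 85 mm from the mat's centre the other way
- pedal: bystander: aluminium brake pedal lying flat, 180 mm long along its x axis, up to 52 mm wide and 24 mm high; plain arm with a round boss at the +x end and a rubber-ribbed foot plate at the other. Origin: middle of the underside
- footpeg_a: bystander: black footpeg, 99 mm long along x, 30 mm wide, 26 mm high. Origin: underside, near the middle
- footpeg_b: bystander: the second, identical black footpeg
- bulb_case: bystander: small glass bulb in a clear box 50 x 50 x 50 mm with a grey base. Origin: centre of the underside
Mind the look-alikes: they are no part of the job. Several things have the shape of the wrench; the one meant has the colours described above.

How it is judged:
By the outcome, as a careful person would: the job done as asked, in the order asked, and still so for the second after the job is handed in, with the robot touching nothing.
It also fails if it takes over 35 s, if anything falls off the work surface, if the arm or the gripper's body presses on something with over 40 N, if the wrist force passes 120 N, or if a joint passes its speed limit or range.

## Working session

There is one attempt and no reset: what is moved stays moved. The work goes in short steps, Python scripts to look and compute and a shell command to move; the robot and the scene stay as the last step left them, time stands still between calls to the robot, and variables do not carry over. Pictures are saved under pics/ and viewed, about 8 in all and at most 12, crops included, and the job is handed in when it is done.

```bash
mkdir -p pics
cat > h.py <<'E'
import numpy as np,cv2
from station import *
def w(c,u,v,z=None):
    K=c["camera_matrix"];T=c["cam_to_world"]
    r=np.array([(u-K[0,2])/K[0,0],(v-K[1,2])/K[1,1],1.])
    if z is None: return T[:3,:3]@(r*c["range_z"][int(v),int(u)])+T[:3,3]
    d=T[:3,:3]@r; return T[:3,3]+d*(z-T[2,3])/d[2]
E
python3 - <<'E'
from h import *
for n in("top","scene"):
    c=read_camera(n);cv2.imwrite(f"pics/{n}1.png",c["pixels"])
    np.savez(f"{n}.npz",**c)
    for l in("wrench","wrench_ring","wrench_jaw","mat","mat_ring","mat_jaw","pedal","footpeg_a","bulb_case"):
        for d in spot_in(n,l):
            b=d["box"];print(n,l,round(d["conf"],2),np.round(b,0),np.round(w(c,min(b[0],511),min(b[1],383)),3))
o=get_obs();print(o)
E
```

```text
top wrench 0.84 [312. 198.  31.  70.] [ 0.527 -0.234  0.006]
top wrench 0.76 [378. 203.  44.  70.] [ 0.508 -0.42   0.011]
top wrench 0.76 [351. 296.  33.  75.] [ 0.247 -0.332  0.012]
top wrench 0.76 [362. 117.  74.  35.] [ 0.763 -0.388  0.011]
top wrench 0.73 [231. 128.  31.  19.] [ 0.732 -0.002  0.023]
top wrench_ring 0.98 [377. 203.  42.  70.] [ 0.508 -0.42   0.011]
top wrench_ring 0.81 [352. 296.  34.  76.] [ 0.247 -0.336  0.008]
top wrench_ring 0.74 [224. 211.  44.  85.] [0.492 0.021 0.009]
top wrench_ring 0.55 [310. 201.  37.  72.] [ 0.518 -0.226  0.013]
top wrench_ring 0.55 [361. 118.  70.  30.] [ 0.759 -0.384  0.012]
top wrench_jaw 0.79 [351. 294.  34.  73.] [ 0.252 -0.333  0.01 ]
top wrench_jaw 0.69 [377. 201.  47.  73.] [ 0.515 -0.422 -0.001]
top wrench_jaw 0.68 [310. 199.  33.  66.] [ 0.522 -0.228  0.012]
top wrench_jaw 0.65 [360. 116.  71.  28.] [ 0.765 -0.381  0.01 ]
top wrench_jaw 0.5 [225. 209.  44.  89.] [0.498 0.018 0.001]
top mat 0.89 [225. 211.  40.  88.] [0.493 0.018 0.001]
top mat_ring 0.56 [223. 210.  46.  88.] [0.496 0.023 0.009]
top pedal 0.62 [152. 198.  19.  
[... 1418 characters left out ...]
.76  0.176 0.053]
{'t': 1.0, 'q': array([-1.42009579,  0.47697383,  0.02237723,  1.55543485, -0.0115087 ,
        1.10928352, -0.08308196]), 'joint_vel': array([ 0.00013719, -0.00063085, -0.0007414 , -0.0011237 , -0.00127903,
        0.00157007, -0.00023205]), 'joint_torque': array([ 1.22368332e-03, -5.96318007e+01,  1.60708442e+00, -2.81550425e+01,
        1.24210375e-02,  1.77472819e-03, -2.69481734e-05]), 'eef_pos': array([0.1727268 , 0.65252959, 0.25031028]), 'tool_rot': array([ 0.70118467,  0.09125084,  0.70120648, -0.09122944]), 'contact_force': array([-0.15672763, -0.6506447 , -0.24348517]), 'torque': array([-0.01968796,  0.02114363, -0.02803813]), 'gripper_width': 0.9982976398488498}
```

View pics/top1.png

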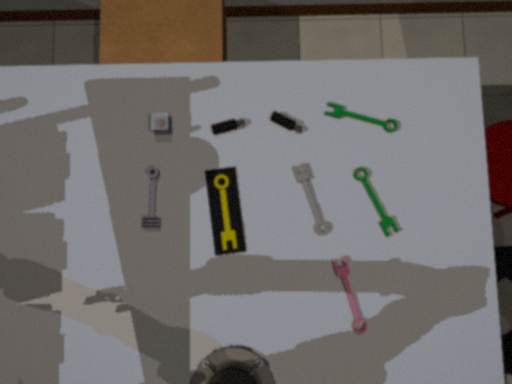

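View pics/scene1.png

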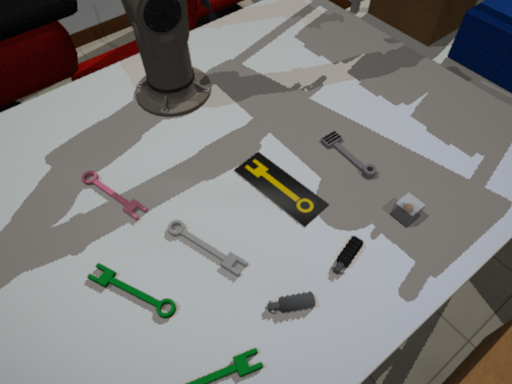

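The top view shows the steel (grey) wrench with its jaw at about (303,172) and its ring at (322,227). The mat outline has its ring at (222,182) and its jaw at (229,241). The pink and green wrenches are look-alikes. The scene view agrees. Next I'll measure the wrench and the outline the same way.

```bash
cat >> h.py <<'E'
def pose(P):
    """P Nx2 world points of a wrench silhouette -> (mid of extents, axis angle deg, length, width)"""
    P=np.asarray(P,np.float32);m=P.mean(0);u=np.linalg.svd(P-m,full_matrices=False)[2][0]
    if u[0]<0:u=-u
    s=(P-m)@u;n=np.array([-u[1],u[0]]);t=(P-m)@n
    mid=m+u*(s.max()+s.min())/2
    return np.round(mid,4),np.round(m,4),round(float(np.degrees(np.arctan2(u[1],u[0]))),1),round(float(np.ptp(s)),3),round(float(np.ptp(t)),3)
E
python3 - <<'E'
from h import *
for n in("top","scene"):
    c=read_camera(n)
    hsv=cv2.cvtColor(c["pixels"],cv2.COLOR_BGR2HSV)
    y=cv2.inRange(hsv,(20,150,80),(35,255,255))
    k,l,st,_=cv2.connectedComponentsWithStats(y);i=1+st[1:,4].argmax();v,u=np.where(l==i)
    print(n,"outline",st[i],pose([w(c,a,b,.004)[:2] for a,b in zip(u,v)]))
    for d in cut_out(n,"wrench"):
        v,u=np.where(d["mask"]);col=np.median(c["pixels"][v,u],0)
        print(n,d["conf"],col,pose([w(c,a,b,.012)[:2] for a,b in zip(u,v)]))
E
```

```text
top outline [214 174  23  76 643] (array([0.4931, 0.0183], dtype=float32), array([0.486 , 0.0175], dtype=float32), 6.7, 0.218, 0.042)
top 0.73 [47. 95. 40.] (array([ 0.7607, -0.3812], dtype=float32), array([ 0.7637, -0.3711], dtype=float32), 73.4, 0.21, 0.042)
top 0.63 [103. 105. 107.] (array([ 0.5219, -0.2281], dtype=float32), array([ 0.5269, -0.2264], dtype=float32), 18.1, 0.208, 0.039)
top 0.6 [43. 96. 32.] (array([ 0.5143, -0.4113], dtype=float32), array([ 0.5097, -0.4135], dtype=float32), 25.5, 0.21, 0.038)
top 0.56 [ 78.  71. 114.] (array([ 0.2478, -0.3292], dtype=float32), array([ 0.2481, -0.3292], dtype=float32), 14.7, 0.216, 0.043)
scene outline [245 159  69  54 622] (array([0.496 , 0.0159], dtype=float32), array([0.4926, 0.0155], dtype=float32), 6.7, 0.217, 0.042)
scene 0.95 [132. 133. 133.] (array([ 0.5269, -0.2307], dtype=float32), array([ 0.5336, -0.2285], dtype=float32), 17.7, 0.218, 0.044)
scene 0.74 [ 39. 109.  11.] (array([ 0.776 , -0.3517], dtype=float32), array([ 0.7801, -0.338 ], dtype=float32), 73.4, 0.146, 0.041)
scene 0.66 [ 92.  77. 131.] (array([ 0.2561, -0.331 ], dtype=float32), array([ 0.2584, -0.3303], dtype=float32), 15.5, 0.219, 0.042)
scene 0.63 [ 40. 112.  12.] (array([ 0.5205, -0.4133], dtype=float32), array([ 0.522 , -0.4126], dtype=float32), 25.0, 0.217, 0.04)
scene 0.27 [36. 50. 50.] (array([0.5039, 0.0125], dtype=float32), array([0.5104, 0.0132], dtype=float32), 6.6, 0.247, 0.092)
```

```bash
python3 -m jog '[{"gripper":0,"dx":0.04,"dy":-0.04,"rz":-8},{"gripper":0,"dx":0.08,"dy":-0.08,"rz":-16},{"gripper":0,"dx":0.12,"dy":-0.12,"rz":-24},{"gripper":0,"dx":0.15,"dy":-0.16,"rz":-32},{"gripper":0,"dx":0.19,"dy":-0.20,"rz":-40},{"gripper":0,"dx":0.22,"dy":-0.24,"rz":-48},{"gripper":0,"dx":0.25,"dy":-0.28,"rz":-56},{"gripper":0,"dx":0.28,"dy":-0.32,"rz":-64},{"gripper":0,"dx":0.31,"dy":-0.36,"rz":-72},{"gripper":0,"dx":0.33,"dy":-0.40,"rz":-80}]'
```

```text
$[0]: bad value
```

```bash
python3 -m jog '[{"gripper":0,"dx":0.04,"dy":-0.04,"dz":0,"rx":0,"ry":0,"rz":-8},{"gripper":0,"dx":0.08,"dy":-0.08,"dz":0,"rx":0,"ry":0,"rz":-16},{"gripper":0,"dx":0.12,"dy":-0.12,"dz":0,"rx":0,"ry":0,"rz":-24},{"gripper":0,"dx":0.15,"dy":-0.16,"dz":0,"rx":0,"ry":0,"rz":-32},{"gripper":0,"dx":0.19,"dy":-0.20,"dz":0,"rx":0,"ry":0,"rz":-40},{"gripper":0,"dx":0.22,"dy":-0.24,"dz":0,"rx":0,"ry":0,"rz":-48},{"gripper":0,"dx":0.25,"dy":-0.28,"dz":0,"rx":0,"ry":0,"rz":-56},{"gripper":0,"dx":0.28,"dy":-0.32,"dz":0,"rx":0,"ry":0,"rz":-64},{"gripper":0,"dx":0.31,"dy":-0.36,"dz":0,"rx":0,"ry":0,"rz":-72},{"gripper":0,"dx":0.33,"dy":-0.40,"dz":0,"rx":0,"ry":0,"rz":-80}]'
```

```text
t: 2.2
eef_pos: [0.4938, 0.2687, 0.2507]
tool_rot: [0.477, 0.522, 0.477, -0.521]
contact_force: [1.1, 0.0, -0.8]
gripper_width: 0.996
```

```bash
python3 -m jog '[{"gripper":0,"dx":0.01,"dy":-0.048,"dz":0,"rx":0,"ry":0,"rz":-7},{"gripper":0,"dx":0.02,"dy":-0.096,"dz":0,"rx":0,"ry":0,"rz":-14},{"gripper":0,"dx":0.03,"dy":-0.144,"dz":0,"rx":0,"ry":0,"rz":-21},{"gripper":0,"dx":0.04,"dy":-0.192,"dz":0,"rx":0,"ry":0,"rz":-28},{"gripper":0,"dx":0.04,"dy":-0.24,"dz":0,"rx":0,"ry":0,"rz":-35},{"gripper":0,"dx":0.04,"dy":-0.288,"dz":0,"rx":0,"ry":0,"rz":-42},{"gripper":0,"dx":0.04,"dy":-0.336,"dz":0,"rx":0,"ry":0,"rz":-49},{"gripper":0,"dx":0.035,"dy":-0.384,"dz":0,"rx":0,"ry":0,"rz":-56},{"gripper":0,"dx":0.03,"dy":-0.432,"dz":0,"rx":0,"ry":0,"rz":-62},{"gripper":0,"dx":0.022,"dy":-0.48,"dz":0,"rx":0,"ry":0,"rz":-67}]'
python3 -m jog '[{"gripper":0,"dx":0,"dy":0,"dz":-0.04,"rx":0,"ry":0,"rz":0},{"gripper":0,"dx":0,"dy":0,"dz":-0.08,"rx":0,"ry":0,"rz":0},{"gripper":0,"dx":0,"dy":0,"dz":-0.08,"rx":0,"ry":0,"rz":0}]'
python3 - <<'E'
from h import *
c=read_camera("wrist");cv2.imwrite("pics/w1.png",c["pixels"]);np.savez("w1.npz",**c)
o=get_obs();print(o["eef_pos"],o["tool_rot"],o["q"]);print(c["camera_matrix"],c["cam_to_world"])
for d in cut_out("wrist","wrench"):print(d["conf"],d["box"])
E
```

```text
t: 3.2
eef_pos: [0.5145, -0.2114, 0.2506]
tool_rot: [0.111, 0.699, 0.111, -0.698]
contact_force: [0.1, -0.5, 0.0]
gripper_width: 1.001
t: 3.5
eef_pos: [0.5115, -0.2086, 0.1663]
tool_rot: [-0.11, -0.696, -0.113, 0.701]
contact_force: [-0.8, 1.5, -0.4]
gripper_width: 1.003
[ 0.51302168 -0.2093922   0.16895359] [-0.11101014 -0.69668503 -0.11209239  0.6998157 ] [-0.31680531  0.47515577  0.77626894  1.95942604 -0.4268403   0.88165037
 -0.56993151]
[[297.31863964   0.         254.77831038]
 [  0.         297.31863964 193.66422193]
 [  0.           0.           1.        ]] [[ 0.31090208 -0.89818593 -0.31080852  0.59144154]
 [-0.95042992 -0.29545003 -0.09691361 -0.1848262 ]
 [-0.00478195  0.32553236 -0.94551881  0.28931768]
 [ 0.          0.          0.          1.        ]]
0.77 [287.1, 325.4, 35.1, 27.2]
0.73 [425.1, 220.0, 40.1, 162.0]
0.71 [478.8, 46.8, 66.4, 93.5]
0.68 [282.9, 168.9, 43.9, 202.8]
```

View pics/w1.png

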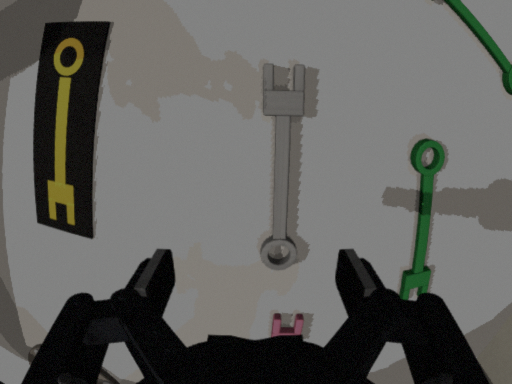

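The wrist view shows the steel wrench clearly, with its ring at (279,252) and its jaw at (284,90). The whole outline is visible too, ring at (69,57) and jaw at (62,203). I'll project both through the fisheye model.

```bash
cat >> h.py <<'E'
def fw(c,u,v,z):
    K=c["camera_matrix"];T=c["cam_to_world"]
    x=(u-K[0,2])/K[0,0];y=(v-K[1,2])/K[1,1];th=np.hypot(x,y);s=np.sin(th)/max(th,1e-9)
    d=T[:3,:3]@np.array([x*s,y*s,np.cos(th)]);return (T[:3,3]+d*(z-T[2,3])/d[2])[:2]
def yaw(o):
    w_,x,y,z=o["tool_rot"];return np.degrees(np.arctan2(1-2*(x*x+z*z),2*(x*y-w_*z)))
E
python3 - <<'E'
from h import *
c=read_camera("wrist");o=get_obs();print(np.round(o["eef_pos"],4),yaw(o))
hsv=cv2.cvtColor(c["pixels"],cv2.COLOR_BGR2HSV)
y=cv2.inRange(hsv,(20,120,60),(35,255,255))
k,l,st,_=cv2.connectedComponentsWithStats(y);i=1+st[1:,4].argmax();v,u=np.where(l==i)
print("outline",st[i],pose([fw(c,a,b,.004) for a,b in zip(u,v)]))
for d in cut_out("wrist","wrench"):
    v,u=np.where(d["mask"]);print(d["conf"],np.median(c["pixels"][v,u],0),pose([fw(c,a,b,.012) for a,b in zip(u,v)]))
for s in [(279,251),(284,90),(284,122),(280,235)]:print(s,fw(c,*s,.013))
for s in [(69,57),(62,203),(66,85),(59,172)]:print(s,fw(c,*s,.004))
E
```

```text
[ 0.5153 -0.2102  0.1718] -71.81188657648792
outline [  48   41   36  186 2628] (array([0.4962, 0.0149], dtype=float32), array([0.4958, 0.0149], dtype=float32), 6.7, 0.218, 0.043)
0.93 [ 78.  69. 105.] (array([ 0.3444, -0.3069], dtype=float32), array([ 0.3443, -0.3067], dtype=float32), -61.4, 0.044, 0.044)
0.89 [40. 84. 30.] (array([ 0.5207, -0.4118], dtype=float32), array([ 0.5308, -0.4069], dtype=float32), 25.8, 0.211, 0.045)
0.87 [94. 97. 99.] (array([ 0.5258, -0.2318], dtype=float32), array([ 0.5384, -0.2278], dtype=float32), 17.6, 0.215, 0.04)
0.63 [39. 84. 29.] (array([ 0.7555, -0.4014], dtype=float32), array([ 0.7547, -0.4037], dtype=float32), 71.7, 0.165, 0.043)
(279, 251) [ 0.44908121 -0.26068263]
(284, 90) [ 0.60842644 -0.20942613]
(284, 122) [ 0.57963926 -0.21925878]
(280, 235) [ 0.46775167 -0.25497723]
(69, 57) [0.58667851 0.02502857]
(62, 203) [0.41571398 0.00352505]
(66, 85) [0.55555178 0.02019382]
(59, 172) [0.45409418 0.01160949]
```

```bash
python3 -m jog '[{"gripper":0,"dx":0,"dy":0,"dz":-0.02,"rx":0,"ry":0,"rz":0},{"gripper":0,"dx":0,"dy":0,"dz":-0.04,"rx":0,"ry":0,"rz":0},{"gripper":0,"dx":0,"dy":0,"dz":-0.04,"rx":0,"ry":0,"rz":0},{"gripper":0.5,"dx":0,"dy":0,"dz":-0.04,"rx":0,"ry":0,"rz":0},{"gripper":1,"dx":0,"dy":0,"dz":-0.04,"rx":0,"ry":0,"rz":0},{"gripper":1,"dx":0,"dy":0,"dz":-0.04,"rx":0,"ry":0,"rz":0},{"gripper":1,"dx":0,"dy":0,"dz":-0.04,"rx":0,"ry":0,"rz":0},{"gripper":1,"dx":0,"dy":0,"dz":-0.04,"rx":0,"ry":0,"rz":0},{"gripper":1,"dx":0,"dy":0,"dz":-0.04,"rx":0,"ry":0,"rz":0}]' 60
python3 -m jog '[{"gripper":1,"dx":0,"dy":0,"dz":0,"rx":0,"ry":0,"rz":0},{"gripper":1,"dx":0,"dy":0,"dz":0,"rx":0,"ry":0,"rz":0}]'
```

```text
t: 5.2
eef_pos: [0.5253, -0.2314, 0.0209]
tool_rot: [0.108, 0.699, 0.108, -0.699]
contact_force: [-1.1, 1.3, 5.6]
gripper_width: 0.141
t: 5.4
eef_pos: [0.5252, -0.2314, 0.0209]
tool_rot: [0.108, 0.699, 0.108, -0.699]
contact_force: [-2.2, 1.1, 5.3]
gripper_width: 0.143
```

```bash
python3 -m jog '[{"gripper":1,"dx":0,"dy":0,"dz":0.02,"rx":0,"ry":0,"rz":0},{"gripper":1,"dx":0,"dy":0,"dz":0.06,"rx":0,"ry":0,"rz":0},{"gripper":1,"dx":0,"dy":0,"dz":0.1,"rx":0,"ry":0,"rz":0},{"gripper":1,"dx":0,"dy":0.02,"dz":0.11,"rx":0,"ry":0,"rz":7},{"gripper":1,"dx":0,"dy":0.04,"dz":0.11,"rx":0,"ry":0,"rz":15},{"gripper":1,"dx":0,"dy":0.06,"dz":0.11,"rx":0,"ry":0,"rz":23},{"gripper":1,"dx":0,"dy":0.08,"dz":0.11,"rx":0,"ry":0,"rz":31},{"gripper":1,"dx":0,"dy":0.10,"dz":0.11,"rx":0,"ry":0,"rz":39},{"gripper":1,"dx":0,"dy":0.12,"dz":0.11,"rx":0,"ry":0,"rz":47},{"gripper":1,"dx":0,"dy":0.14,"dz":0.11,"rx":0,"ry":0,"rz":55}]' 80
python3 -m jog '[{"gripper":1,"dx":-0.003,"dy":0.01,"dz":0,"rx":0,"ry":0,"rz":8},{"gripper":1,"dx":-0.006,"dy":0.02,"dz":0,"rx":0,"ry":0,"rz":16},{"gripper":1,"dx":-0.009,"dy":0.03,"dz":0,"rx":0,"ry":0,"rz":24},{"gripper":1,"dx":-0.012,"dy":0.04,"dz":0,"rx":0,"ry":0,"rz":32},{"gripper":1,"dx":-0.015,"dy":0.05,"dz":0,"rx":0,"ry":0,"rz":40},{"gripper":1,"dx":-0.018,"dy":0.06,"dz":0,"rx":0,"ry":0,"rz":48},{"gripper":1,"dx":-0.02,"dy":0.07,"dz":0,"rx":0,"ry":0,"rz":56},{"gripper":1,"dx":-0.022,"dy":0.08,"dz":0,"rx":0,"ry":0,"rz":64},{"gripper":1,"dx":-0.025,"dy":0.09,"dz":0,"rx":0,"ry":0,"rz":72},{"gripper":1,"dx":-0.03,"dy":0.1,"dz":0,"rx":0,"ry":0,"rz":80}]'
python3 - <<'E'
from h import *
o=get_obs();print(np.round(o["eef_pos"],4),yaw(o),o["q"])
E
```

```text
t: 6.4
eef_pos: [0.5243, -0.0906, 0.13]
tool_rot: [-0.42, -0.569, -0.42, 0.569]
contact_force: [-0.1, -0.1, -3.8]
gripper_width: 0.134
t: 7.4
eef_pos: [0.4945, 0.0087, 0.13]
tool_rot: [0.687, 0.166, 0.688, -0.166]
contact_force: [0.1, 0.5, -2.3]
gripper_width: 0.133
[0.4945 0.0087 0.13  ] 62.88049164113793 [-0.25103363  0.34600087  0.1282511   2.09494565 -0.06659553  0.70510171
  1.0179432 ]
```

```bash
python3 -m jog '[{"gripper":1,"dx":0.001,"dy":0.003,"dz":0,"rx":0,"ry":0,"rz":8},{"gripper":1,"dx":0.001,"dy":0.006,"dz":0,"rx":0,"ry":0,"rz":16},{"gripper":1,"dx":0.001,"dy":0.006,"dz":0,"rx":0,"ry":0,"rz":24},{"gripper":1,"dx":0.001,"dy":0.006,"dz":0,"rx":0,"ry":0,"rz":32},{"gripper":1,"dx":0.001,"dy":0.006,"dz":-0.02,"rx":0,"ry":0,"rz":33.8},{"gripper":1,"dx":0.001,"dy":0.006,"dz":-0.05,"rx":0,"ry":0,"rz":33.8},{"gripper":1,"dx":0.001,"dy":0.006,"dz":-0.07,"rx":0,"ry":0,"rz":33.8},{"gripper":1,"dx":0.001,"dy":0.006,"dz":-0.07,"rx":0,"ry":0,"rz":33.8},{"gripper":1,"dx":0.001,"dy":0.006,"dz":-0.07,"rx":0,"ry":0,"rz":33.8}]'
python3 - <<'E'
from h import *
c=read_camera("wrist");o=get_obs();print(np.round(o["eef_pos"],4),yaw(o))
cv2.imwrite("pics/w2.png",c["pixels"])
zb=o["eef_pos"][2]-.021
print(zb,"cam",c["cam_to_world"][:3,3])
for n in("wrist","top","scene"):
    cc=c if n=="wrist" else read_camera(n)
    f=(lambda a,b,z:fw(cc,a,b,z)) if n=="wrist" else (lambda a,b,z:w(cc,a,b,z)[:2])
    for d in cut_out(n,"wrench"):
        v,u=np.where(d["mask"]);col=np.median(cc["pixels"][v,u],0)
        if np.ptp(col)<20:print(n,round(d["conf"],2),np.round(d["box"]),pose([f(a,b,zb+.012) for a,b in zip(u,v)]))
E
```

```text
t: 8.3
eef_pos: [0.4956, 0.0144, 0.0603]
tool_rot: [0.706, -0.039, 0.706, 0.039]
contact_force: [0.6, 0.0, -1.4]
gripper_width: 0.133
[0.4964 0.0145 0.061 ] 96.35517172564634
0.039978137994011884 cam [0.41493353 0.00376102 0.18398703]
wrist 0.89 [254. 192.  87. 294.] (array([0.4719, 0.01  ], dtype=float32), array([0.4455, 0.007 ], dtype=float32), 6.5, 0.165, 0.038)
wrist 0.41 [256. 184. 150. 305.] (array([0.4682, 0.0125], dtype=float32), array([0.4397, 0.0087], dtype=float32), 7.6, 0.168, 0.068)
top 0.37 [223. 208.  42.  82.] (array([ 0.5002, -0.0061], dtype=float32), array([ 0.5136, -0.0016], dtype=float32), 18.8, 0.243, 0.081)
scene 0.65 [278. 178.  70.  55.] (array([0.4995, 0.013 ], dtype=float32), array([0.5148, 0.015 ], dtype=float32), 7.4, 0.216, 0.043)
```

View pics/w2.png

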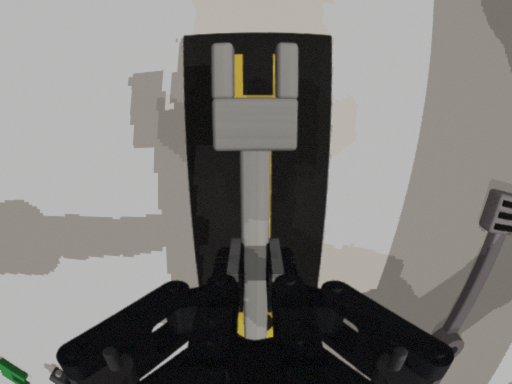

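The steel wrench is held level with its jaw towards the robot. The wrench gap is centred at about column 255.5 and the outline gap beneath it at about 258, so the outline lies slightly towards +y. I'll turn this into numbers.

```bash
python3 - <<'E'
from h import *
c=read_camera("wrist");o=get_obs();print(np.round(o["eef_pos"],4),yaw(o))
im=c["pixels"];hsv=cv2.cvtColor(im,cv2.COLOR_BGR2HSV);Y=cv2.inRange(hsv,(18,100,40),(38,255,255))
def runs(r,m):
    d=np.diff(np.r_[0,m.astype(int),0]);return list(zip(np.where(d==1)[0],np.where(d==-1)[0]))
for r in(60,70,80,90,170,200,230):
    g=(im[r].min(1)>45)&(np.ptp(im[r].astype(int),axis=1)<25);g[:200]=0;g[310:]=0
    print(r,"Y",runs(r,Y[r,200:310]>0),"G",runs(r,g[200:310]))
print("col", im[30:110,223].tolist()[8:20:2], "gap", [ (r,im[r,256].tolist()) for r in range(86,106,2)])
zb=o["eef_pos"][2]-.021
print("wr jaw tips",fw(c,223,43,zb+.014),fw(c,288,43,zb+.014))
E
python3 - <<'E'
import cv2
im=cv2.imread("pics/w2.png")[20:320,190:330];cv2.imwrite("pics/w2c.png",cv2.resize(im,None,fx=2,fy=2,interpolation=cv2.INTER_CUBIC)*2.0)
E
```

```text
[0.4964 0.0147 0.061 ] 96.36947760182919
60 Y [(np.int64(34), np.int64(44)), (np.int64(72), np.int64(76))] G [(np.int64(11), np.int64(34)), (np.int64(76), np.int64(99))]
70 Y [(np.int64(34), np.int64(43)), (np.int64(72), np.int64(76))] G [(np.int64(11), np.int64(34)), (np.int64(76), np.int64(99))]
80 Y [(np.int64(34), np.int64(44)), (np.int64(71), np.int64(76))] G [(np.int64(12), np.int64(34)), (np.int64(76), np.int64(99))]
90 Y [(np.int64(34), np.int64(44)), (np.int64(71), np.int64(76))] G [(np.int64(11), np.int64(34)), (np.int64(76), np.int64(99))]
170 Y [(np.int64(70), np.int64(72))] G [(np.int64(40), np.int64(70))]
200 Y [(np.int64(70), np.int64(72))] G [(np.int64(40), np.int64(69))]
230 Y [(np.int64(69), np.int64(71))] G [(np.int64(41), np.int64(69))]
col [[24, 25, 30], [30, 30, 30], [57, 59, 59], [123, 126, 129], [136, 141, 143], [137, 140, 143]] gap [(86, [21, 23, 21]), (88, [22, 23, 22]), (90, [25, 24, 24]), (92, [23, 41, 50]), (94, [51, 132, 158]), (96, [55, 132, 158]), (98, [107, 114, 117]), (100, [128, 132, 134]), (102, [131, 136, 138]), (104, [131, 135, 138])]
wr jaw tips [ 0.39319056 -0.01217299] [0.39008666 0.01555339][ WARN:0@0.047] global loadsave.cpp:1063 imwrite_ Unsupported depth image for selected encoder is fallbacked to CV_8U.
```

View pics/w2c.png

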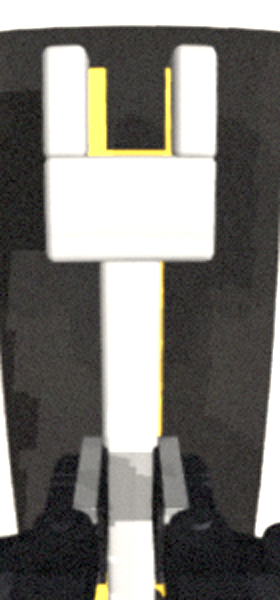

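Run:
```python
from h import *
c=read_camera("wrist");o=get_obs();zb=o["eef_pos"][2]-.021
a=np.radians(6.6);u=np.array([np.cos(a),np.sin(a)]);n=np.array([-u[1],u[0]])
def st(p):p=p-np.array([.4962,.0149]);return np.round([p@u*1e3,p@n*1e3],1)
print("outline gap mid",st(fw(c,257.75,75,.004)),"floor",st(fw(c,257,92.5,.004)),"tip",st(fw(c,240,54,.004)))
print("wrench gap mid",st(fw(c,255,75,zb+.014)),"floor",st(fw(c,255,97.5,zb+.014)),"tip",st(fw(c,223,43,zb+.014)))
print("outline shank right edge",[st(fw(c,x,r,.004)) for x,r in((272,170),(271,230))])
print("wrench shank mid",[st(fw(c,x,r,zb+.012)) for x,r in((255,170),(255,230))])
print("width",[st(fw(c,x,170,zb+.012)) for x in(240,270)], st(fw(c,234,75,zb+.014)),st(fw(c,276,75,zb+.014)),st(fw(c,244,75,.004)),st(fw(c,271.5,75,.004)))
```

```text
outline gap mid [-94.6   0.3] floor [-83.9  -0.2] tip [-107.6  -10.1]
wrench gap mid [-91.   -1.4] floor [-81.1  -1.4] tip [-105.6  -15.1]
outline shank right edge [array([-35.9,   9.1]), array([5.5, 9. ])]
wrench shank mid [array([-48. ,  -1.6]), array([-17.6,  -1.7])]
width [array([-48.1,  -8.5]), array([-48. ,   5.3])] [-91.1 -10.4] [-91.    7.6] [-94.6  -7.8] [-94.6   8.5]
```

```bash
python3 -m jog '[{"gripper":1,"dx":-0.0026,"dy":0.0018,"dz":-0.015,"rx":0,"ry":0,"rz":0.3},{"gripper":1,"dx":-0.0026,"dy":0.0018,"dz":-0.03,"rx":0,"ry":0,"rz":0.3},{"gripper":1,"dx":-0.0026,"dy":0.0018,"dz":-0.03,"rx":0,"ry":0,"rz":0.3},{"gripper":1,"dx":-0.0026,"dy":0.0018,"dz":-0.03,"rx":0,"ry":0,"rz":0.3},{"gripper":1,"dx":-0.0026,"dy":0.0018,"dz":-0.03,"rx":0,"ry":0,"rz":0.3}]'
python3 - <<'E'
from h import *
c=read_camera("wrist");o=get_obs();print(np.round(o["eef_pos"],4),yaw(o),o["contact_force"])
im=c["pixels"][20:320,170:350];cv2.imwrite("pics/w3.png",cv2.resize(cv2.convertScaleAbs(im,alpha=1.6),None,fx=2,fy=2,interpolation=cv2.INTER_CUBIC))
E
```

```text
t: 9.2
eef_pos: [0.4939, 0.0164, 0.031]
tool_rot: [0.706, -0.041, 0.706, 0.041]
contact_force: [-0.7, -0.4, -3.1]
gripper_width: 0.13
[0.494  0.0164 0.0311] 96.66417434313402 [-0.55303991 -0.58280782 -2.23796824]
```

View pics/w3.png

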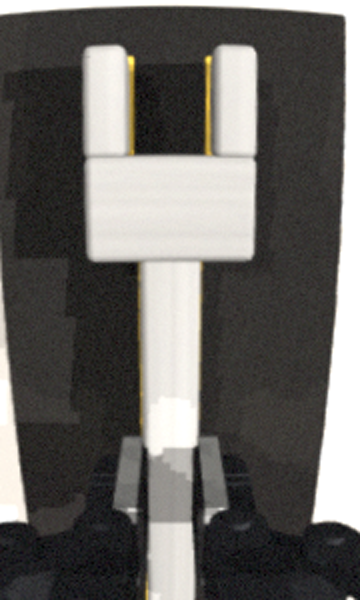

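Run:
```python
from h import *
c=read_camera("wrist");o=get_obs();zb=o["eef_pos"][2]-.021
a=np.radians(6.7);u=np.array([np.cos(a),np.sin(a)]);n=np.array([-u[1],u[0]])
def st(p):p=p-np.array([.4962,.0149]);return np.round([p@u*1e3,p@n*1e3],1)
im=c["pixels"];Y=cv2.inRange(cv2.cvtColor(im,cv2.COLOR_BGR2HSV),(18,90,30),(38,255,255))
v,x=np.where(Y[:110,225:285]);print(v.min(),v.max(),x.min()+225,x.max()+225)
print([(r,im[r,222].max(),im[r,287].max()) for r in range(36,50)])
print([(r,im[r,255].tolist()) for r in range(88,102,2)])
t=v.min();print("outline tip",st(fw(c,237,t,.004)),"wrench tip",[st(fw(c,222,42,zb+z)) for z in(.014,.011,0)])
print("outline gap edges",st(fw(c,237,75,.004)),st(fw(c,273,75,.004)),"wr",st(fw(c,234,75,zb+.014)),st(fw(c,276,75,zb+.014)))
```

```text
47 97 234 275
[(36, np.uint8(30), np.uint8(34)), (37, np.uint8(35), np.uint8(34)), (38, np.uint8(33), np.uint8(41)), (39, np.uint8(33), np.uint8(33)), (40, np.uint8(32), np.uint8(36)), (41, np.uint8(37), np.uint8(39)), (42, np.uint8(68), np.uint8(81)), (43, np.uint8(127), np.uint8(129)), (44, np.uint8(141), np.uint8(142)), (45, np.uint8(148), np.uint8(147)), (46, np.uint8(152), np.uint8(148)), (47, np.uint8(151), np.uint8(149)), (48, np.uint8(153), np.uint8(150)), (49, np.uint8(152), np.uint8(150))]
[(88, [18, 18, 21]), (90, [23, 22, 25]), (92, [21, 21, 21]), (94, [18, 17, 16]), (96, [29, 32, 32]), (98, [116, 120, 121]), (100, [138, 141, 143])]
outline tip [-109.1   -8.5] wrench tip [array([-108.2,  -13.8]), array([-108.8,  -14.1]), array([-110.8,  -15.3])]
outline gap edges [-94.7  -8.5] [-94.7   9.3] wr [-93.3  -8.7] [-93.2   9.4]
```

```bash
python3 -m jog '[{"gripper":1,"dx":-0.0005,"dy":0,"dz":-0.002,"rx":0,"ry":0,"rz":0},{"gripper":1,"dx":-0.0005,"dy":0,"dz":-0.004,"rx":0,"ry":0,"rz":0},{"gripper":1,"dx":-0.0005,"dy":0,"dz":-0.005,"rx":0,"ry":0,"rz":0},{"gripper":1,"dx":-0.0005,"dy":0,"dz":-0.006,"rx":0,"ry":0,"rz":0},{"gripper":1,"dx":-0.0005,"dy":0,"dz":-0.006,"rx":0,"ry":0,"rz":0},{"gripper":1,"dx":-0.0005,"dy":0,"dz":-0.006,"rx":0,"ry":0,"rz":0}]'
```

```text
t: 9.9
eef_pos: [0.4927, 0.0164, 0.025]
tool_rot: [0.706, -0.041, 0.706, 0.041]
contact_force: [-3.9, -0.2, 9.8]
gripper_width: 0.129
```

```bash
python3 -m jog '[{"gripper":0.8,"dx":0,"dy":0,"dz":0,"rx":0,"ry":0,"rz":0},{"gripper":0.7,"dx":0,"dy":0,"dz":0,"rx":0,"ry":0,"rz":0},{"gripper":0.5,"dx":0,"dy":0,"dz":0,"rx":0,"ry":0,"rz":0},{"gripper":0.5,"dx":0,"dy":0,"dz":0,"rx":0,"ry":0,"rz":0},{"gripper":0.5,"dx":0,"dy":0,"dz":0.01,"rx":0,"ry":0,"rz":0},{"gripper":0.5,"dx":0,"dy":0,"dz":0.04,"rx":0,"ry":0,"rz":0},{"gripper":0.5,"dx":0,"dy":0,"dz":0.08,"rx":0,"ry":0,"rz":0},{"gripper":0.5,"dx":0,"dy":0,"dz":0.13,"rx":0,"ry":0,"rz":0}]'
python3 -m jog '[{"gripper":0.5,"dx":0,"dy":0.05,"dz":0.02,"rx":0,"ry":0,"rz":0},{"gripper":0.5,"dx":0,"dy":0.10,"dz":0.05,"rx":0,"ry":0,"rz":0},{"gripper":0.5,"dx":0,"dy":0.15,"dz":0.05,"rx":0,"ry":0,"rz":0},{"gripper":0.5,"dx":0,"dy":0.15,"dz":0.05,"rx":0,"ry":0,"rz":0},{"gripper":0.5,"dx":0,"dy":0.15,"dz":0.05,"rx":0,"ry":0,"rz":0}]'
python3 - <<'E'
from h import *
c=read_camera("wrist");cv2.imwrite("pics/w4.png",c["pixels"])
for d in cut_out("wrist","wrench"):
    v,u=np.where(d["mask"]);print(d["conf"],np.median(c["pixels"][v,u],0),pose([fw(c,a,b,.016) for a,b in zip(u,v)]))
c=read_camera("scene");np.savez("s2.npz",**c)
for d in cut_out("scene","wrench"):
    v,u=np.where(d["mask"]);print("scene",d["conf"],np.median(c["pixels"][v,u],0),pose([w(c,a,b,.016)[:2] for a,b in zip(u,v)]))
im=c["pixels"][130:280,220:440];cv2.imwrite("pics/s2.png",cv2.resize(im,None,fx=3.5,fy=3.5))
E
```

```text
t: 10.7
eef_pos: [0.4916, 0.0163, 0.1552]
tool_rot: [0.705, -0.041, 0.707, 0.041]
contact_force: [1.4, -0.5, 0.2]
gripper_width: 0.497
t: 11.2
eef_pos: [0.4925, 0.1688, 0.2051]
tool_rot: [0.706, -0.042, 0.705, 0.043]
contact_force: [-0.4, -1.2, 0.1]
gripper_width: 0.504
0.93 [132. 136. 138.] (array([0.4938, 0.0173], dtype=float32), array([0.481 , 0.0157], dtype=float32), 6.8, 0.214, 0.043)
0.53 [42.  80.5 34.5] (array([ 0.7844, -0.2809], dtype=float32), array([ 0.7832, -0.2803], dtype=float32), -27.0, 0.056, 0.02)
scene 0.91 [ 40. 103.  12.] (array([ 0.5232, -0.4133], dtype=float32), array([ 0.5208, -0.4144], dtype=float32), 24.9, 0.214, 0.039)
scene 0.8 [126. 104. 167.] (array([ 0.2614, -0.3319], dtype=float32), array([ 0.269 , -0.3298], dtype=float32), 15.1, 0.221, 0.045)
scene 0.7 [113. 115. 116.] (array([0.4955, 0.0142], dtype=float32), array([0.4956, 0.0142], dtype=float32), 7.5, 0.216, 0.045)
scene 0.67 [ 40. 111.  11.] (array([ 0.7765, -0.3532], dtype=float32), array([ 0.7809, -0.3389], dtype=float32), 72.9, 0.143, 0.039)
scene 0.66 [43. 45. 46.] (array([0.5056, 0.008 ], dtype=float32), array([0.5182, 0.0094], dtype=float32), 6.5, 0.247, 0.091)
```

View pics/w4.png

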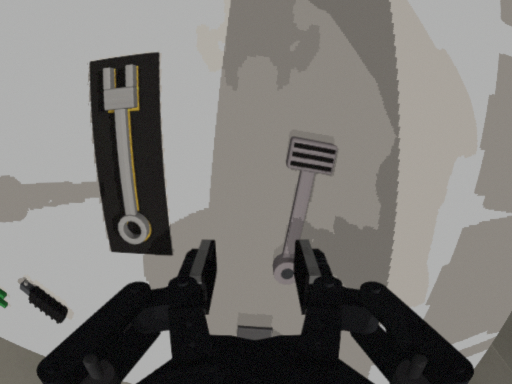

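View pics/s2.png

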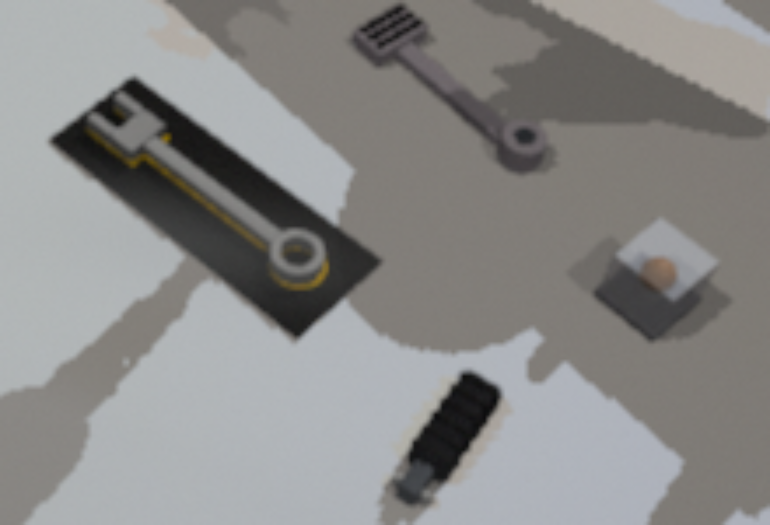

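The final views show the wrench squarely on the outline, with thin yellow margins only on the camera side, as parallax would give. The pedal, the bulb case and the footpeg in view haven't moved. Handing in.

```bash
python3 -c "
from station import *
print(hand_in())"
```

```text
the job is handed in; nothing more can be done
None
```

I gripped the steel wrench at mid-shank, turned it about 169° and lowered it onto the mat, pressing at about 10 N on contact. Then I released it, backed the gripper well clear and handed in at about 11.4 s.

**Fit on the outline:** After release, the wrench's ring is on the painted ring and its jaw on the painted jaw.

| Camera | Wrench angle | Outline angle | Wrench midpoint vs outline midpoint (x, y) |
|---|---|---|---|
| Wrist | 6.8° | 6.7° | −2.4 mm, +2.4 mm |
| Scene | 7.5° | 6.7° | −0.5 mm, −1.7 mm |

The two cameras disagree on the sideways direction, probably because each sees the wrench at an angle. The real error is likely 1–2 mm. Just before it touched down, the close-up check showed about 1 mm or less.

**Other objects:** The pedal, the bulb case and the one footpeg in the last picture look undisturbed. I didn't check the second footpeg after placing, but the arm never came near it.

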